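# Mix the red marking paint on the touch mixer

## Robot

A 6-joint arm with a two-finger parallel gripper is mounted at the origin on the work surface. World frame = base frame: x ahead of the robot, y to its left, z up, the work surface at z = 0. Lengths are in m, angles in rad, forces in N, time in s.
With the tool pointing down it reaches from about 0.4 to 0.825 m from the base axis. Payload 7 kg.
Tool frame: the origin (TCP) lies at the very end of the fingers, on their centre line; the grasp point (between the pads) lies 19 mm behind it (arm.grasp_offset is the distance from the TCP to the grasp point, in m); z points along the fingers, y is the line along which they close (so a half turn about z gives the same grasp; the last joint's range is limited). The gripper opens to 88 mm and grips with 3 to 60 N. Pads are 19 mm wide; open, the fingers measure 130 mm over their backs; the gripper's body (78 mm by 193 mm) begins 47 mm behind the grasp point.
Start: joints at [-0.984, 0.359, 0.012, 0, -1.224, -0.288], TCP at [0.199, -0.645, 0.227] pointing down, gripper open.
Joint ranges: [-3.07, 3.07], [-1.43, 2.12], [-1.02, 1.25], [-3.03, 1.67], [-3.05, -0], [-3.03, 3.03]. Speed limits (rad/s): [2.39, 2.39, 3.01, 3.14, 3.14, 3.14].

## Interface

Orientations are given as [roll, pitch, yaw] about the fixed x, y, z axes, in that order (R = Rz(yaw) Ry(pitch) Rx(roll)).
In Python, from station import get_state, cams, arm, nets gives the robot as it stands.
- The arm moves only by the shell command python3 -m creep 'ROWS' [FORCE]. ROWS is a JSON object of lists of equal length, an entry for each row: "translation": the shift along the world's x, y, z in mm, a list of three; "spin": the turn about the world's z in rad; "gripper": the opening, from 0 (shut) to 1 (fully open). In form: {"translation": [[dx, dy, dz], ...], "spin": [spin, ...], "gripper": [gripper, ...]}. A call has 1 to 8 rows; each row shifts and turns the commanded pose from where the row before left it; what a row does not reach is not made up. A row lasts 1/10 s, in which the tool goes at most 50 mm and 8.59 degrees, less where a joint would pass 70% of its speed; a pose out of reach is approached as far as the arm can. A call is refused whole if a number of a shift passes 50 or a number of a turn 0.15, either way. A call with a gripper value outside its range is refused whole. The fingers move at their own pace and stop on an object; FORCE is the grip in N (left out, the last holds). Time passes only in rows, so rows that do not move let the fingers close. It gives the time, the measured TCP pose, the force, the opening and the grip force at its end, in the units of the state.
- get_state(): the state, without advancing time (a new reading comes with each control period).
- cams.grab_frame(name): name is "scene" or "side" or "wrist"; returns a dict with "img" (400x640x3 uint8, red, green, blue), "mtx" (3x3 intrinsics, pixels), "R" (3x3) and "t" (3): a world point X has camera coordinates R X + t. Camera axes: x right, y down, z forward; pixel columns grow to the right and rows downward; lengths in m; the calibration is good to about 2 mm. A picture is of the moment at which its call begins. There is no depth.
- arm.job_done(): hands the job in; it is judged then, once.
Trained networks look in the newest picture that a camera, given by its name, has taken for a name from the list of things; names that differ only in an ending like _2 or _b are one class to them, and where a whole thing is asked for, a point or a joint stands for the part that bears it (a point fixed in the world has none). Each returns a list of dicts, best first, with "confidence" (0 to 1); they miss things now and then, are a little off and sometimes report something else, mostly with a low value. They report only what shows in the picture. A call takes as long as a camera call.
- nets.search_frame(camera, label): "centre" ([x, y, z] in m, in world coordinates, good to about 4 mm: the middle of the surface that is visible of it).
- nets.pinpoint(camera, label): "centre" ([x, y, z] in m, in world coordinates, good to about 4 mm: a listed point, or the origin of a listed thing).
The state is a dict: "t": time; "q": joint angles; "qd": joint speeds; "joint_efforts": joint torques, N m; "eef_pos": TCP position; "ee_rot": TCP orientation; "force": force on the tool from outside, world axes, zero at the start; "moment": the same for the moment, N m; "width": finger opening in m; "gripper_force": force on a finger pad.
Only numpy, scipy, OpenCV 4.12 (cv2) and the standard library are available. Lean on these libraries where they do the work, as an engineer would, in place of code of your own. Each camera call takes 0.05 s, during which the arm holds its last target. There are 200 camera calls.

## Task

Mix the red marking paint before the casting is marked: hold the red-capped bottle upright, press its base down on the middle of the mixer's sprung black pad until the pad is fully down, and keep it fully down for two seconds. Then set the bottle standing on the orange mat beside the mixer, wholly on it, and let go. Keep the bottle upright throughout and leave the other bottles and things on the bench where they are.

Things in the scene. Friction and masses are not known exactly. Their poses are not given: they have to be found in the camera images.
- red_bottle: loose closed paint bottle with red cap and red band, 52 mm in diameter and 110 mm tall: straight white body up to 80 mm, then a 35 mm wide cap; about 0.22 kg. Origin: centre of its underside; z up along the bottle. Three bottles stand in a group, which is where varies
- green_bottle: bystander, same shape with green cap and band; origin: centre of its underside
- yellow_bottle: bystander, same shape with yellow cap and band; origin: centre of its underside
- mixer: bench touch mixer, fixed to the bench: grey box 150 x 130 mm, its top 56 mm above the bench, carrying on a short 68 mm wide steel neck a round black sprung rubber pad 80 mm in diameter. Pad's axis through the box's centre. Origin: centre of its underside; front (-x) has a blue knob. It may stand left or right of the orange mat
- pad_top (a point): centre of the pad's top face, 92 mm above the bench when up, moves down with the pad
- pad (a joint): how far the mixer's pad is pressed down, in m: 0 is up, 0.012 fully down; a spring resists with about 3.5 N at first touch and 12 N fully down
- mat: flat orange mat fixed to the bench among the mixer and bottles, 160 x 160 mm, 5 mm thick; origin: centre of its underside, axes along its sides
- casting: bystander: round aluminium housing 170 mm wide, 66 mm high, with a pipe stub to its +y side reaching 158 mm; origin: centre of its underside
- torch: bystander: black inspection torch, 150 mm long, 36 mm thick, lying along its x; origin under its middle
- vblock: bystander: dark steel V-block 80 x 50 x 48 mm; origin: centre of its underside
- file_tool: bystander: screwdriver with blue handle, 180 mm long, lying along its x
- lamp_control: bystander: grey hand control 90 x 50 x 23 mm; origin: centre of its underside

How it is judged:
By the outcome, as a careful person would: the job done as asked, in the order asked, and still so for the second after the job is handed in, with the robot touching nothing.
It also fails if it takes over 48 s, if anything falls off the work surface, if the arm or the gripper's body presses on something with over 40 N, if the wrist force passes 120 N, or if a joint passes its speed limit or range.

## Working session

There is one attempt and no reset: what is moved stays moved. The work goes in short steps, Python scripts to look and compute and a shell command to move; the robot and the scene stay as the last step left them, time stands still between calls to the robot, and variables do not carry over. Pictures are saved under pics/ and viewed, at most 10 in all, crops included, and the job is handed in when it is done.

```bash
mkdir -p pics; cat > h.py <<'E'
from station import get_state, cams, arm, nets
import numpy as np, cv2
def save(cam,fn):
    f=cams.grab_frame(cam); cv2.imwrite('pics/'+fn,f['img'][:,:,::-1]); return f
def proj(f,X):
    c=f['R']@np.array(X)+f['t']; p=f['mtx']@c; return (p[:2]/p[2]).round(0)
E
python3 - <<'E'
from h import *
F={c:save(c,c+'0.png') for c in('scene','side')}
for c in F:
  for l in 'red_bottle green_bottle yellow_bottle mixer pad_top mat casting torch vblock file_tool lamp_control'.split():
    r=nets.pinpoint(c,l)[:2]
    print(c,l,[(np.round(d['centre'],3).tolist(),round(d['confidence'],2),proj(F[c],d['centre']).tolist()) for d in r])
a=cv2.imread('pics/scene0.png');b=cv2.imread('pics/side0.png')
s=get_state();print(s['t'],s['eef_pos'],s['ee_rot'],s['force'],s['width'])
E
```

```text
scene red_bottle [([0.598, -0.264, -0.0], 0.57, [259.0, 273.0])]
scene green_bottle [([0.431, -0.26, 0.0], 0.95, [209.0, 251.0])]
scene yellow_bottle [([0.507, -0.394, -0.001], 0.91, [198.0, 295.0])]
scene mixer [([0.527, 0.258, 0.002], 0.91, [326.0, 167.0])]
scene pad_top [([0.527, 0.256, 0.093], 0.84, [326.0, 145.0])]
scene mat [([0.569, -0.097, -0.0], 0.66, [283.0, 232.0]), ([0.665, -0.413, 0.002], 0.38, [246.0, 325.0])]
scene casting [([0.792, -0.055, -0.004], 0.67, [359.0, 249.0])]
scene torch [([0.667, -0.414, 0.002], 0.64, [247.0, 325.0])]
scene vblock [([0.649, 0.471, -0.001], 0.62, [382.0, 148.0]), ([0.505, -0.396, -0.0], 0.15, [197.0, 295.0])]
scene file_tool [([0.459, 0.473, 0.005], 0.69, [336.0, 134.0]), ([0.664, -0.412, -0.001], 0.46, [246.0, 325.0])]
scene lamp_control []
side red_bottle [([0.597, -0.265, -0.001], 0.58, [352.0, 183.0])]
side green_bottle [([0.427, -0.266, -0.002], 0.82, [395.0, 191.0])]
side yellow_bottle [([0.457, 0.473, -0.002], 0.64, [316.0, 341.0]), ([0.502, -0.389, -0.003], 0.57, [383.0, 172.0])]
side mixer [([0.529, 0.255, -0.002], 0.8, [320.0, 276.0])]
side pad_top [([0.53, 0.258, 0.091], 0.66, [319.0, 252.0])]
side mat [([0.563, -0.098, -0.003], 0.81, [347.0, 208.0]), ([0.528, 0.256, 0.089], 0.53, [320.0, 252.0])]
side casting [([0.792, -0.049, -0.001], 0.61, [283.0, 203.0])]
side torch [([0.663, -0.415, 0.0], 0.7, [347.0, 162.0])]
side vblock [([0.651, 0.466, 0.003], 0.98, [248.0, 317.0])]
side file_tool [([0.456, 0.479, -0.003], 0.67, [315.0, 344.0])]
side lamp_control [([0.714, -0.248, 0.0], 0.64, [322.0, 179.0])]
1.2 [ 0.19868647 -0.6450898   0.2265771 ] [-3.14153776e+00  1.69834618e-05 -2.84278366e+00] [-0.11675025  0.67372747 -0.30415695] 0.08770543209254578
```

View pics/scene0.png

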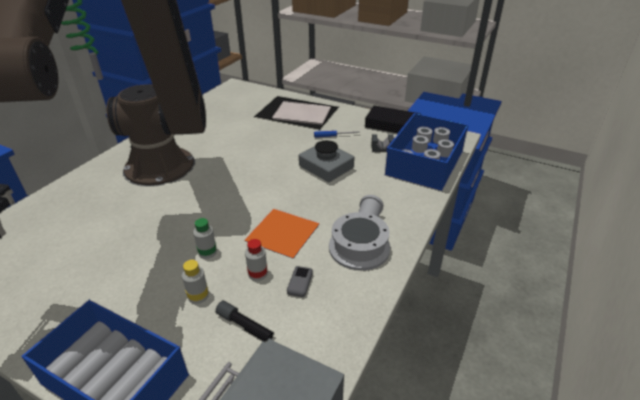

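View pics/side0.png

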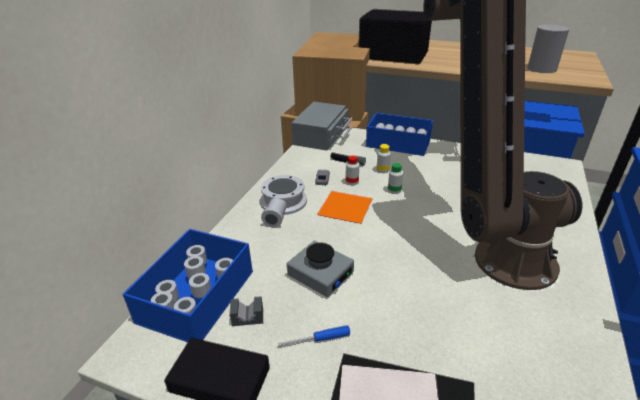

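Both views agree. The red bottle is at scene (256,260) and side (352,170), the orange mat at scene (283,232) and side (346,207), and the mixer at scene (326,160) and side (320,265). I'll triangulate by colour before the first move.

```bash
cat >> h.py <<'E'
def tri(f1,p1,f2,p2):
    P=[f['mtx']@np.c_[f['R'],f['t']] for f in(f1,f2)]
    X=cv2.triangulatePoints(P[0],P[1],np.array(p1,float),np.array(p2,float))[:,0]; return X[:3]/X[3]
def blob(f,lo,hi,near,rad):
    h=cv2.cvtColor(f['img'],cv2.COLOR_RGB2HSV); m=cv2.inRange(h,np.array(lo),np.array(hi))
    k=np.zeros_like(m); cv2.circle(k,tuple(int(v) for v in near),rad,255,-1); m&=k
    n,l,s,c=cv2.connectedComponentsWithStats(m); return [(c[i],s[i]) for i in range(1,n) if s[i][4]>15], m
def onplane(f,p,z):
    d=f['R'].T@np.linalg.solve(f['mtx'],[p[0],p[1],1]); o=-f['R'].T@f['t']; return o+d*(z-o[2])/d[2]
E
python3 - <<'E'
from h import *
F={c:cams.grab_frame(c) for c in('scene','side')}
cap={}
for c,n,mp in(('scene',(256,258),(283,232)),('side',(352,170),(346,207))):
  f=F[c]
  b,_=blob(f,(0,150,60),(6,255,255),n,24); b=sorted(b,key=lambda x:x[0][1]); cap[c]=b
  print(c,[(x[0].round(1).tolist(),x[1].tolist()) for x in b])
  _,m=blob(f,(7,150,100),(16,255,255),mp,50)
  cs,_=cv2.findContours(m,cv2.RETR_EXTERNAL,cv2.CHAIN_APPROX_NONE); q=max(cs,key=cv2.contourArea)[:,0]
  X=np.array([onplane(f,p,.005)[:2] for p in q],np.float32); print(' mat',cv2.minAreaRect(X))
print('cap',tri(F['scene'],cap['scene'][0][0],F['side'],cap['side'][0][0]))
print('band',tri(F['scene'],cap['scene'][-1][0],F['side'],cap['side'][-1][0]))
pads={}
for c,n in(('scene',(326,145)),('side',(320,252))):
  b,m=blob(F[c],(0,0,0),(180,255,55),n,20); print(c,'pad',[(x[0].round(1).tolist(),x[1].tolist()) for x in b])
  ct=max(cv2.findContours(m,cv2.RETR_EXTERNAL,cv2.CHAIN_APPROX_NONE)[0],key=cv2.contourArea)[:,0]
  X=np.array([onplane(F[c],p,.092)[:2] for p in ct]);print(X.min(0),X.max(0))
E
```

```text
scene [([254.0, 245.3], [248, 239, 13, 14, 152]), ([257.3, 273.7], [249, 269, 17, 8, 65])]
 mat ((0.5705418586730957, -0.10151676088571548), (0.15469567477703094, 0.15470033884048462), 1.5062568187713623)
side [([352.2, 159.2], [348, 156, 10, 8, 63]), ([351.7, 179.9], [346, 178, 12, 5, 43])]
 mat ((0.5684705972671509, -0.0975341871380806), (0.1568993180990219, 0.15799948573112488), 1.4949299097061157)
cap [ 0.5979183  -0.26702604  0.10174347]
band [ 0.59988456 -0.27235928  0.00677951]
scene pad [([326.0, 150.0], [315, 141, 22, 19, 332])]
[0.49747131 0.17239066] [0.58495755 0.2822935 ]
side pad [([319.6, 255.4], [307, 244, 27, 25, 544])]
[0.48499886 0.21965523] [0.56554789 0.32060495]
```

```bash
python3 -m creep '{"translation":[[30,28,0],[45,43,0],[45,43,0],[45,43,0],[45,43,0],[45,43,0],[45,43,0],[40,38,0]],"spin":[0,0,0,0,0,0,0,0],"gripper":[1,1,1,1,1,1,1,1]}' 40
```

```text
t: 2.1
eef_pos: [0.4831, -0.3737, 0.227]
ee_rot: [-3.141, 0.001, -2.843]
force: [0.9, -0.3, 0.2]
width: 0.0877
gripper_force: 0.0
```

```bash
python3 -m creep '{"translation":[[0,0,0],[0,0,0]],"spin":[0,0],"gripper":[1,1]}'
python3 - <<'E'
from h import *
f=save('wrist','w1.png'); s=get_state(); print(s['t'],s['eef_pos'].round(4) if hasattr(s['eef_pos'],'round') else s['eef_pos'])
for l in('red_bottle','mat','lamp_control','torch'): 
  for d in nets.pinpoint('wrist',l)[:2]: print(l,np.round(d['centre'],4),round(d['confidence'],2))
E
```

```text
t: 2.3
eef_pos: [0.4828, -0.3742, 0.2265]
ee_rot: [3.142, -0.0, -2.84]
force: [0.3, -0.7, -0.8]
width: 0.0877
gripper_force: 0.0
2.35 [ 0.4819 -0.375   0.2265]
red_bottle [ 0.4311 -0.2633 -0.0019] 0.57
lamp_control [ 0.7077 -0.2449 -0.0018] 0.64
torch [ 6.635e-01 -4.146e-01  1.000e-04] 0.71
```

View pics/w1.png

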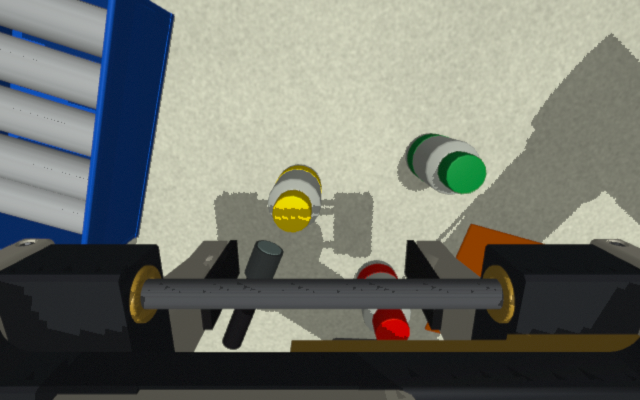

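The wrist view shows the yellow bottle at (293,210), green at (460,172) and red at (390,322) behind the gripper bar. The net's "red_bottle" report here is really the green one, so I'm ignoring it. I'll move above red.

```bash
python3 -m creep '{"translation":[[29,27,0],[29,27,0],[29,27,0],[29,27,0],[0,0,0],[0,0,0]],"spin":[0,0,0,0,0,0],"gripper":[1,1,1,1,1,1]}'
python3 - <<'E'
from h import *
f=save('wrist','w2.png'); s=get_state(); print(s['t'],s['eef_pos'],s['ee_rot'])
b,_=blob(f,(0,170,60),(6,255,255),(320,300),300); print([(x[0].round(1).tolist(),x[1].tolist()) for x in b])
for X in([.598,-.266,.11],[.598,-.266,0.02],s['eef_pos']): print(proj(f,X))
for p in b: print(onplane(f,p[0],.11),onplane(f,p[0],.095))
F={c:cams.grab_frame(c) for c in('scene','side')}
for c in F:print([np.round(d['centre'],4) for d in nets.pinpoint(c,'red_bottle')[:1]])
E
```

```text
t: 3.15
eef_pos: [0.5978, -0.2675, 0.2262]
ee_rot: [3.141, -0.001, -2.843]
force: [-0.6, -0.7, -0.2]
width: 0.0875
gripper_force: 0.0
3.2 [ 0.59731337 -0.26801579  0.22637631] [ 3.14143290e+00 -4.99092051e-04 -2.84343453e+00]
[([322.7, 153.0], [306, 150, 34, 10, 67]), ([323.9, 192.4], [305, 172, 39, 41, 1273])]
[323. 197.]
[323. 175.]
[321. 255.]
[ 0.56189067 -0.2776595   0.11      ] [ 0.56393464 -0.27695976  0.095     ]
[ 0.59397836 -0.2665636   0.11      ] [ 0.5977726  -0.26525862  0.095     ]
[array([ 0.5984, -0.2682, -0.0017])]
[array([ 5.972e-01, -2.675e-01,  3.000e-04])]
```

View pics/w2.png

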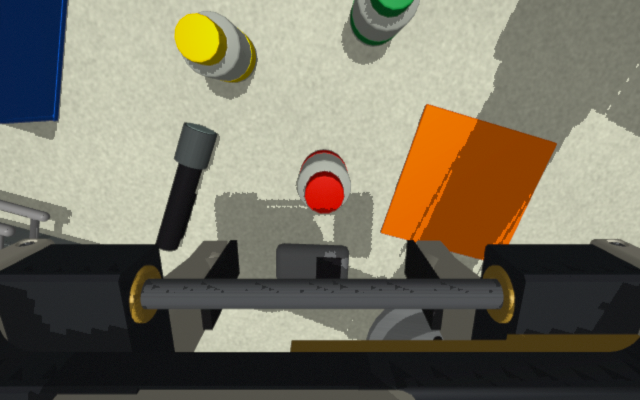

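The red cap at (324,192) is centred between the fingers, with clear gaps to its neighbours. Descending and gripping.

```bash
python3 -m creep '{"translation":[[0,0,-30],[0,0,-40],[0,0,-40],[0,0,-35],[0,0,-20],[0,0,-8],[0,0,0],[0,0,0]],"spin":[0,0,0,0,0,0,0,0],"gripper":[1,1,1,1,1,1,1,1]}' 40
python3 -m creep '{"translation":[[0,0,0],[0,0,0],[0,0,0],[0,0,0],[0,0,0],[0,0,0],[0,0,0],[0,0,0]],"spin":[0,0,0,0,0,0,0,0],"gripper":[0.4,0.4,0.4,0.4,0.4,0.4,0.4,0.4]}' 40
```

```text
t: 4.2
eef_pos: [0.5986, -0.2679, 0.0549]
ee_rot: [-3.141, 0.001, -2.843]
force: [-0.2, -0.0, -0.0]
width: 0.0876
gripper_force: 0.0
t: 5.0
eef_pos: [0.5979, -0.2672, 0.0537]
ee_rot: [3.142, 0.0, -2.843]
force: [-0.8, 2.2, 2.6]
width: 0.051
gripper_force: 39.9
```

```bash
python3 -m creep '{"translation":[[0,0,10],[0,0,30],[0,0,40],[0,0,40],[0,0,10],[0,0,0]],"spin":[0,0,0,0,0,0],"gripper":[0.3,0.3,0.3,0.3,0.3,0.3]}' 45
python3 -m creep '{"translation":[[0,15,0],[-3,30,0],[-5,40,0],[-6,45,0],[-6,45,0],[-6,45,0],[-6,45,0],[-6,45,0]],"spin":[0,0,0,0,0,0,0,0],"gripper":[0.3,0.3,0.3,0.3,0.3,0.3,0.3,0.3]}'
python3 -m creep '{"translation":[[-6,45,0],[-6,45,0],[-6,40,0],[-6,35,0],[-4,25,0],[-3,15,0],[0,0,0],[0,0,0]],"spin":[0,0,0,0,0,0,0,0],"gripper":[0.3,0.3,0.3,0.3,0.3,0.3,0.3,0.3]}'
python3 - <<'E'
from h import *
F={c:save(c,c+'1.png') for c in('scene','side')}; s=get_state();print(s['eef_pos'],s['force'],s['moment'])
for c in F:
  for l in('red_bottle','mixer','pad_top'): print(c,l,[(np.round(d['centre'],4),round(d['confidence'],2),proj(F[c],d['centre'])) for d in nets.pinpoint(c,l)[:2]])
a=[cv2.resize(cv2.imread(f'pics/{c}1.png')[y-90:y+90,x-90:x+90],(390,390),interpolation=3) for c,x,y in(('scene',326,130),('side',320,235))]
cv2.imwrite('pics/c1.png',np.hstack(a))
E
```

```text
t: 5.6
eef_pos: [0.5987, -0.2677, 0.186]
ee_rot: [-3.14, 0.004, -2.843]
force: [-0.2, -0.7, -3.6]
width: 0.0508
gripper_force: 44.9
t: 6.4
eef_pos: [0.5578, 0.0445, 0.1815]
ee_rot: [3.141, -0.003, -2.843]
force: [0.8, -0.0, -3.8]
width: 0.051
gripper_force: 44.9
t: 7.2
eef_pos: [0.528, 0.2471, 0.1823]
ee_rot: [-3.141, -0.002, -2.842]
force: [0.4, -0.8, -2.5]
width: 0.0509
gripper_force: 44.9
[0.52856969 0.24657638 0.18298205] [ 0.06524241 -0.19457409 -3.29230106] [ 0.008733    0.06775172 -0.06681271]
scene red_bottle [(array([0.5265, 0.2493, 0.1279]), 0.68, array([325., 136.])), (array([ 7.911e-01, -5.780e-02, -2.000e-04]), 0.23, array([359., 248.]))]
scene mixer [(array([0.5238, 0.2562, 0.0015]), 0.9, array([325., 167.]))]
scene pad_top [(array([0.5253, 0.2564, 0.0901]), 0.59, array([326., 145.]))]
side red_bottle [(array([0.5261, 0.246 , 0.1297]), 0.66, array([321., 239.]))]
side mixer [(array([0.5285, 0.2535, 0.0022]), 0.97, array([320., 275.])), (array([ 0.5055, -0.3903, -0.001 ]), 0.18, array([383., 171.]))]
side pad_top [(array([0.532 , 0.257 , 0.0894]), 0.65, array([318., 252.]))]
```

View pics/c1.png

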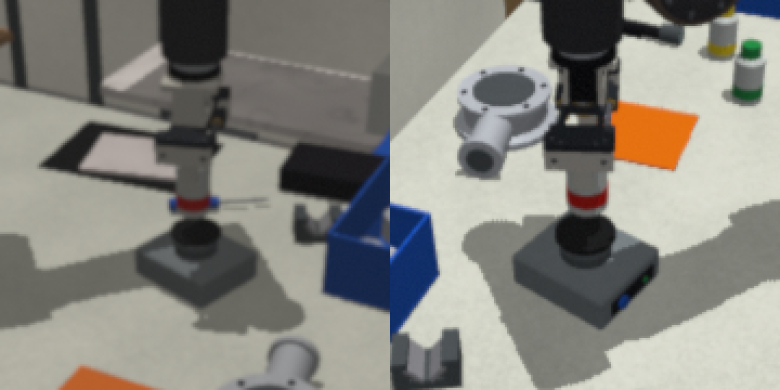

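The red-banded bottle hangs upright above the pad, about 9 mm short in y. The pad averages (0.528, 0.256). I'll correct that and descend.

```bash
python3 -m creep '{"translation":[[0,5,-3],[0,4,-12],[0,0,-12],[0,0,-4],[0,0,-2],[0,0,0],[0,0,0]],"spin":[0,0,0,0,0,0,0],"gripper":[0.3,0.3,0.3,0.3,0.3,0.3,0.3]}'
python3 -m creep '{"translation":[[0,0,-2],[0,0,-2],[0,0,-2],[0,0,-2],[0,0,0],[0,0,0]],"spin":[0,0,0,0,0,0],"gripper":[0.3,0.3,0.3,0.3,0.3,0.3]}'
```

```text
t: 8.3
eef_pos: [0.529, 0.2567, 0.1508]
ee_rot: [3.142, 0.0, -2.843]
force: [0.7, 0.0, -2.0]
width: 0.0513
gripper_force: 44.9
t: 8.9
eef_pos: [0.5291, 0.2567, 0.143]
ee_rot: [3.142, 0.001, -2.843]
force: [-0.1, 0.5, 1.3]
width: 0.051
gripper_force: 44.9
```

```bash
python3 -m creep '{"translation":[[0,0,-2],[0,0,-2],[0,0,-2],[0,0,0],[0,0,0]],"spin":[0,0,0,0,0],"gripper":[0.3,0.3,0.3,0.3,0.3]}' 55
python3 -m creep '{"translation":[[0,0,-2],[0,0,0],[0,0,0]],"spin":[0,0,0],"gripper":[0.3,0.3,0.3]}'
python3 -m creep '{"translation":[[0,0,-1],[0,0,0],[0,0,0]],"spin":[0,0,0],"gripper":[0.3,0.3,0.3]}'
```

```text
t: 9.4
eef_pos: [0.5291, 0.2568, 0.137]
ee_rot: [3.142, 0.001, -2.843]
force: [-1.4, -1.5, 5.8]
width: 0.0507
gripper_force: 54.9
t: 9.7
eef_pos: [0.5292, 0.2568, 0.1352]
ee_rot: [3.142, 0.001, -2.843]
force: [-1.9, 0.2, 7.0]
width: 0.0504
gripper_force: 54.9
t: 10.0
eef_pos: [0.5292, 0.2568, 0.1343]
ee_rot: [3.142, 0.001, -2.842]
force: [-1.9, -0.0, 7.9]
width: 0.0507
gripper_force: 54.9
```

```bash
python3 -m creep '{"translation":[[0,0,-1],[0,0,0],[0,0,0]],"spin":[0,0,0],"gripper":[0.3,0.3,0.3]}'
python3 -m creep '{"translation":[[0,0,-1],[0,0,0],[0,0,0]],"spin":[0,0,0],"gripper":[0.3,0.3,0.3]}'

```

```text
t: 10.3
eef_pos: [0.5293, 0.2568, 0.1335]
ee_rot: [3.141, 0.001, -2.842]
force: [-2.6, -0.3, 10.1]
width: 0.051
gripper_force: 54.9
t: 10.6
eef_pos: [0.5295, 0.2569, 0.1335]
ee_rot: [3.141, 0.002, -2.842]
force: [-5.2, -1.5, 15.0]
width: 0.0506
gripper_force: 54.9
```

The force has jumped with no further travel, so the pad is on its stop. Holding for more than two seconds.

```bash
python3 -m creep '{"translation":[[0,0,-0.5],[0,0,0],[0,0,0],[0,0,0],[0,0,0],[0,0,0],[0,0,0],[0,0,0]],"spin":[0,0,0,0,0,0,0,0],"gripper":[0.3,0.3,0.3,0.3,0.3,0.3,0.3,0.3]}'
python3 -m creep '{"translation":[[0,0,0],[0,0,0],[0,0,0],[0,0,0],[0,0,0],[0,0,0],[0,0,0],[0,0,0]],"spin":[0,0,0,0,0,0,0,0],"gripper":[0.3,0.3,0.3,0.3,0.3,0.3,0.3,0.3]}'
python3 - <<'E'
from h import *
F={c:save(c,c+'2.png') for c in('scene','side')}
for c in F:
  for l in('red_bottle','pad_top'): print(c,l,[(np.round(d['centre'],4),round(d['confidence'],2)) for d in nets.pinpoint(c,l)[:1]])
a=[cv2.resize(cv2.imread(f'pics/{c}2.png')[y-50:y+50,x-50:x+50],(390,390),interpolation=3) for c,x,y in(('scene',326,145),('side',320,250))]
cv2.imwrite('pics/c2.png',np.hstack(a))
E
python3 -m creep '{"translation":[[0,0,0],[0,0,0],[0,0,0],[0,0,0],[0,0,0],[0,0,0],[0,0,0],[0,0,0]],"spin":[0,0,0,0,0,0,0,0],"gripper":[0.3,0.3,0.3,0.3,0.3,0.3,0.3,0.3]}'
```

```text
t: 11.4
eef_pos: [0.5296, 0.257, 0.1334]
ee_rot: [3.141, 0.003, -2.842]
force: [-5.5, -1.7, 19.0]
width: 0.0511
gripper_force: 54.9
t: 12.2
eef_pos: [0.5296, 0.2569, 0.1334]
ee_rot: [3.141, 0.003, -2.842]
force: [-5.7, -0.7, 18.4]
width: 0.051
gripper_force: 54.9
scene red_bottle [(array([0.5292, 0.2595, 0.0771]), 0.54)]
scene pad_top [(array([0.4605, 0.4748, 0.0038]), 0.64)]
side red_bottle [(array([0.5293, 0.2561, 0.0809]), 0.62)]
side pad_top [(array([0.5257, 0.2569, 0.08  ]), 0.73)]
t: 13.3
eef_pos: [0.5296, 0.257, 0.1334]
ee_rot: [3.141, 0.003, -2.842]
force: [-6.2, -1.5, 19.2]
width: 0.0507
gripper_force: 54.9
```

View pics/c2.png

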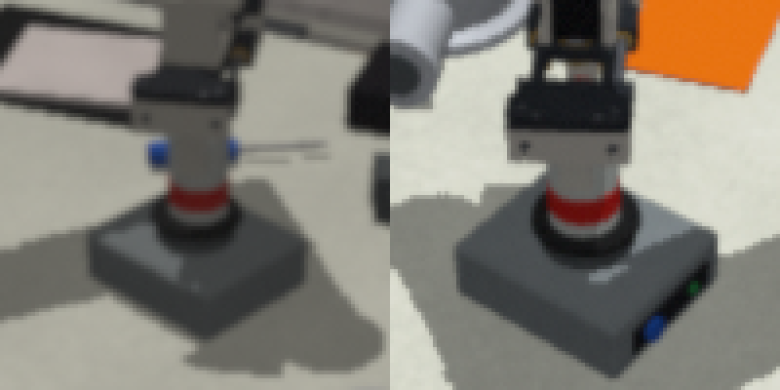

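The pad is seated on its stop (pad_top reads 0.080), with the bottle upright and centred, held from 10.6 to 13.3 s. Now I'll move it to the mat.

```bash
python3 -m creep '{"translation":[[0,0,3],[0,0,5],[0,0,10],[0,0,20],[0,0,20],[0,0,6],[0,0,0]],"spin":[0,0,0,0,0,0,0],"gripper":[0.3,0.3,0.3,0.3,0.3,0.3,0.3]}'
python3 -m creep '{"translation":[[2,-20,0],[4,-35,0],[5,-45,0],[5,-45,0],[5,-45,0],[5,-45,0],[5,-45,0],[5,-40,0]],"spin":[0,0,0,0,0,0,0,0],"gripper":[0.3,0.3,0.3,0.3,0.3,0.3,0.3,0.3]}'
python3 -m creep '{"translation":[[3,-25,0],[1,-10,-20],[0,0,-35],[0,0,-35],[0,0,-20],[0,0,-10],[0,0,0],[0,0,0]],"spin":[0,0,0,0,0,0,0,0],"gripper":[0.3,0.3,0.3,0.3,0.3,0.3,0.3,0.3]}'
```

```text
t: 14.0
eef_pos: [0.5289, 0.2568, 0.1953]
ee_rot: [3.141, 0.001, -2.843]
force: [-0.3, 0.7, -2.8]
width: 0.0512
gripper_force: 54.9
t: 14.8
eef_pos: [0.5635, -0.0661, 0.1936]
ee_rot: [3.141, -0.002, -2.844]
force: [1.1, -0.7, -2.6]
width: 0.051
gripper_force: 54.9
t: 15.6
eef_pos: [0.5692, -0.0986, 0.0756]
ee_rot: [-3.141, 0.0, -2.843]
force: [0.4, 0.1, -2.0]
width: 0.0511
gripper_force: 54.9
```

Base is about 17 mm above the mat. Lowering it until it touches.

```bash
python3 -m creep '{"translation":[[0,0,-5],[0,0,-5],[0,0,-3],[0,0,-1],[0,0,0],[0,0,0]],"spin":[0,0,0,0,0,0],"gripper":[0.3,0.3,0.3,0.3,0.3,0.3]}' 20
python3 -m creep '{"translation":[[0,0,-1],[0,0,-1],[0,0,0],[0,0,0]],"spin":[0,0,0,0],"gripper":[0.3,0.3,0.3,0.3]}'
```

```text
t: 16.2
eef_pos: [0.569, -0.0984, 0.0612]
ee_rot: [-3.142, 0.0, -2.843]
force: [-0.6, 0.7, -2.5]
width: 0.0512
gripper_force: 19.9
t: 16.6
eef_pos: [0.5688, -0.0984, 0.059]
ee_rot: [3.142, -0.0, -2.843]
force: [0.9, -0.4, -2.5]
width: 0.0511
gripper_force: 19.9
```

```bash
python3 -m creep '{"translation":[[0,0,-1],[0,0,0],[0,0,0],[0,0,0]],"spin":[0,0,0,0],"gripper":[0.3,0.3,0.3,0.3]}'
```

```text
t: 17.0
eef_pos: [0.5692, -0.0983, 0.0586]
ee_rot: [-3.141, 0.001, -2.843]
force: [-1.5, 2.1, 5.4]
width: 0.0517
gripper_force: 20.0
```

Contact is confirmed. Releasing and retreating.

```bash
python3 -m creep '{"translation":[[0,0,0],[0,0,0],[0,0,0],[0,0,0],[0,0,0],[0,0,0],[0,0,0],[0,0,0]],"spin":[0,0,0,0,0,0,0,0],"gripper":[1,1,1,1,1,1,1,1]}'
python3 -m creep '{"translation":[[0,0,5],[0,0,20],[0,0,40],[0,0,40],[0,0,40],[0,0,40],[-40,0,0],[-40,0,0]],"spin":[0,0,0,0,0,0,0,0],"gripper":[1,1,1,1,1,1,1,1]}'
python3 - <<'E'
from h import *
F={c:save(c,c+'3.png') for c in('scene','side')}
for c in F:
  for l in('red_bottle','green_bottle','yellow_bottle','lamp_control','mat'): print(c,l,[(np.round(d['centre'],4),round(d['confidence'],2)) for d in nets.pinpoint(c,l)[:1]])
a=[cv2.resize(cv2.imread(f'pics/{c}3.png')[y-90:y+90,x-90:x+90],(390,390),interpolation=3) for c,x,y in(('scene',280,220),('side',345,200))]
cv2.imwrite('pics/c3.png',np.hstack(a))
E
```

```text
t: 17.8
eef_pos: [0.5688, -0.0984, 0.058]
ee_rot: [3.142, -0.0, -2.843]
force: [-2.0, 0.1, -0.0]
width: 0.0876
gripper_force: 0.0
t: 18.6
eef_pos: [0.4888, -0.0983, 0.2443]
ee_rot: [-3.141, 0.002, -2.843]
force: [-0.6, -0.0, -0.4]
width: 0.0878
gripper_force: 0.0
scene red_bottle [(array([ 0.5681, -0.0947,  0.0029]), 0.57)]
scene green_bottle [(array([ 0.4294, -0.2592, -0.0006]), 0.69)]
scene yellow_bottle [(array([ 5.027e-01, -3.962e-01, -5.000e-04]), 0.6)]
scene lamp_control [(array([ 0.704 , -0.2445,  0.003 ]), 0.88)]
scene mat [(array([ 0.5682, -0.0971, -0.0031]), 0.72)]
side red_bottle [(array([ 0.5679, -0.0963,  0.0028]), 0.82)]
side green_bottle [(array([ 0.4272, -0.2673, -0.0027]), 0.97)]
side yellow_bottle [(array([ 0.5049, -0.3931, -0.0012]), 0.58)]
side lamp_control [(array([ 0.7136, -0.2449,  0.001 ]), 0.56)]
side mat [(array([ 0.5655, -0.1004, -0.0041]), 0.83)]
```

View pics/c3.png

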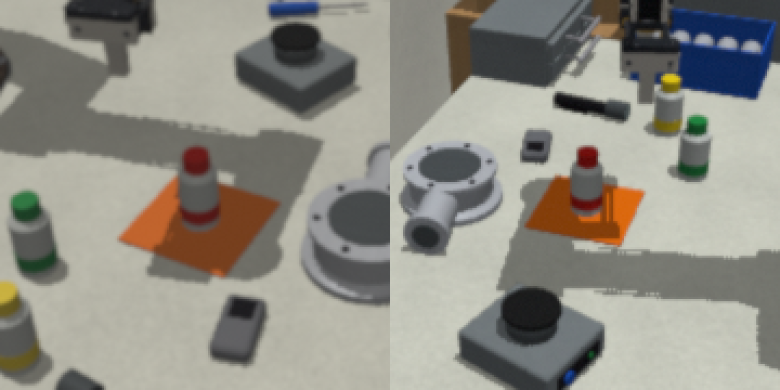

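The red bottle stands upright in the middle of the orange mat, the gripper is clear, the pad is back up, and the other things haven't moved.

```bash
python3 -c "
from station import arm; print(arm.job_done())"
```

```text
the job is handed in; nothing more can be done
None
```

I held the red bottle upright on the fully depressed mixer pad for about 2.7 s, set it down in the middle of the orange mat, released it, and handed the job in at about 19 s on the clock; the verdict wasn't shown.

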